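Slide the compound pot onto the hot plate and switch it to position 1

ROBOT

A 6-joint arm with a two-finger parallel gripper is mounted at the origin on the work surface. World frame = base frame: x ahead of the robot, y to its left, z up, the work surface at z = 0. Lengths are in m, angles in rad, forces in N, time in s.
With the tool pointing down it reaches from about 0.25 to 0.8 m from the base axis. Payload 8.5 kg.
Tool frame: the origin (TCP) lies midway between the tips of the shut fingers; the grasp point (between the pads) lies ctrl.tcp_to_grasp behind it (ctrl.tcp_to_grasp is the distance from the TCP to the grasp point, in m); z points along the fingers, x is the direction in which the jaws open and shut, and the axes are right-handed (so a half turn about z gives the same grasp; the last joint's range is limited). The gripper opens to 85 mm and grips with 20 to 120 N. Pads are 22 mm wide; open, the fingers measure 114 mm over their backs; the gripper's body (76 mm by 85 mm) begins 54 mm behind the grasp point. The pads swing forward as they close: fully open they stand 13 mm farther back than shut.
Start: joints at [1.133, 0.238, -0.013, 1.319, 0, 1.571], TCP at [0.223, 0.475, 0.231] pointing down, gripper open.
Joint ranges: [-2.66, 2.66], [-1.03, 1.9], [-1.14, 1.46], [-1.82, 2.27], [-1.45, 1.34], [-3.14, 3.14]. Speed limits (rad/s): [2.22, 2.22, 2.79, 3.14, 3.14, 3.14].

INTERFACE

Orientations are given as a rotation vector (axis times angle).
In Python, from station import ctrl gives the robot as it stands.
- The arm moves only by the tool move_arm, never from a script. Its argument "series" is one flat list of numbers, 7 for each row, row after row: the shift along the tool's x, y, z in mm, then the turn, a rotation vector about the tool's x, y, z in rad, then the opening, from 0 (shut) to 1 (fully open). In form: [dx, dy, dz, ax, ay, az, claw, dx, dy, dz, ax, ay, az, claw, ...]. A call has 1 to 8 rows; each row is the pose to reach, as a shift and turn from the pose commanded when the call began, along the tool's axes at that moment; what a row does not reach only later rows make up. A row lasts 1/8 s, in which the tool goes at most 62.5 mm and 10.7 degrees, less where a joint would pass 70% of its speed; a pose out of reach is approached as far as the arm can. A call with a gripper value outside its range is refused whole. The fingers move at their own pace and stop on an object; "grip_force" is the grip in N (left out, the last holds). Time passes only in rows, so rows that repeat a pose let the fingers close. It gives the time, the measured TCP pose, the force and the opening at its end, in the units of the state.
- ctrl.state(): the state, without advancing time (a new reading comes with each control period).
- ctrl.read_camera(name): name is "side" or "top"; returns a dict with "color" (420x560x3 uint8, red, green, blue), "fov_y" (degrees; the focal length in pixels is half the picture's height over the tangent of half this angle, whatever the lens; pixels are square), "cx", "cy" (the principal point, pixels), "D" ([k1, k2, p1, p2, k3] as OpenCV has them; the pictures are not rectified), "eye" and "rotation" of the camera in the world. Camera axes: x right, y down, z forward; pixel columns grow to the right and rows downward; lengths in m; the calibration is good to about 2 mm. A picture is of the moment at which its call begins. There is no depth.
- ctrl.hand_in(): hands the job in, once; it reports no verdict.
The state is a dict: "time": time; "q": joint angles; "joint_velocities": joint speeds; "effort": joint torques, N m; "tcp_pos": TCP position; "orientation": TCP orientation; "wrist_force": force on the tool from outside, world axes, zero at the start; "moment": the same for the moment, N m; "grip_width": opening from 0.0 (shut) to 1.0 (fully open).
Only numpy, scipy, OpenCV 4.12 (cv2) and the standard library are available. Lean on these libraries where they do the work, as an engineer would, in place of code of your own. Each camera call takes 0.05 s, during which the arm holds its last target.

TASK

The lidded pot of sealing compound is due to be warmed: slide it slowly across from the pot stand onto the hot plate, without lifting or tipping it, until its base is wholly inside the ring on the black top. Then push the hot plate's selector in, turn it clockwise from off to position 1 (the one-dot mark) and let it spring out again there. Leave the other things on the bench where they are.

Things in the scene. Friction and masses are not known exactly. Their poses are not given: they have to be found in the camera images.
- hot_ring (a point): centre of the pale ring (156 mm across inside) on the black glass top of the hot plate, a steel box 226 mm wide, at the height of that top: 78 mm above the bench. The glass ends 98 mm short of this point on the near side, goes on level as a bare control strip 91 mm deep, and ends 110 mm beyond it on the far side. x points away from the control strip, y left, z up.
- stand_ring (a point): centre of the like ring on the bare steel top of the pot stand (four legs, no control strip), on that top. Stand and hot plate stand side by side on a white board, turned alike, tops level and equally wide (226 mm), with a 4 mm gap; either may be the left one. This point lies 230 mm from hot_ring along y or -y. Same axes.
- pot_centre (a point): centre of the round steel pot, 36 mm above its flat base. It is 120 mm across (124 at the lid), 72 mm high; the lid is clamped on, its clamp bar and black knob (30 mm across) reach 97 mm above the base. Two loop handles 48 mm wide stand out along x and -x (to 89 mm from the centre, 50 mm above the base), roughly to the near and far side. 0.6 to 1 kg; 3 to 8 N push it.
- selector_grip (a point): on the axis of the selector, a black knob on the control strip 145 mm to the near side of hot_ring: round skirt 56 mm across, its upper face 17 mm below this point, and on it an upright bar 14 mm thick, 56 mm long, from 17 mm below to 8 mm above this point, lying along x (+x is the pointer end, with a white line). z up. 34 mm above the strip when out; moves with the knob.
- selector (a joint): angle of the selector (rad), clockwise seen from above. 0: off, pointer towards the ring, at a white stroke. 1.047 (60 degrees clockwise): position 1, one white dot. 2.094: position 2, two dots. 3.142: position 3, three dots. Unless pushed in it is locked in its position, with about 0.08 rad of play.
- selector_push (a joint): how far the selector is pushed in, straight down (m): 0 out, 0.008 right in. It turns freely only when at least 6 mm in (hard stop at 8 mm). A spring, 4 N when out and 8 N right in, lifts it out again, but only where it stands at one of its positions.
- tin_mid (a point): bystander: closed squat steel tin standing before the pot stand, 68 mm across, 55 mm high; this point is its middle
- flask_mid (a point): bystander: white plastic bottle with cap standing to the right near the robot, 60 mm across, 150 mm high; this point is its middle
- spool_mid (a point): bystander: spool of copper wire standing on its flange, left of the units, 90 mm across, 62 mm high; this point is its middle
- wrench_mid (a point): bystander: steel spanner lying on the bench right of the units, 190 mm long; this point is its middle
- spatula_mid (a point): bystander: spatula lying on the bench right of the units, beside the spanner, 260 mm long; this point is its middle
- coupling_mid (a point): bystander: brass hose coupling standing on end before the pot stand, 48 mm across, 75 mm high; this point is its middle
- tray_mid (a point): bystander: small open blue tray of fittings to the left near the robot, 110 x 160 x 45 mm; this point is its middle

How it is judged:
On the way, in this order (a step that is already met when the one before it is completed fails the run):
1. the pot stands inside the hot plate's ring, selector still off (horizontal distance between pot_centre and hot_ring below 0.018 m and height (world z) of pot_centre between 0.109 and 0.119 m and linear speed of pot below 0.03 m/s and value of joint selector below 0.25 rad), for 0.2 s.
2. the selector is at position 1 and out again (value of joint selector between 0.9 and 1.2 rad and value of joint selector_push below 0.002 m), for 0.2 s.
At the end, for the whole second after the job is handed in: The pot stands level and at rest on the hot plate with its centre within 18 mm of the ring's centre (base inside the ring), and the selector is out (pushed less than 2 mm) at position 1 (0.90 to 1.20 rad) (all of step 2 and horizontal distance between pot_centre and hot_ring below 0.018 m and height (world z) of pot_centre between 0.109 and 0.119 m and linear speed of pot below 0.02 m/s and angle between pot_centre's own z axis and vertical below 0.05 rad); the robot touches nothing.
It fails at once if the pot is lifted (raised more than 8 mm) (height (world z) of pot_centre above 0.122 m).
It fails at once if the pot is tipped by more than 0.12 rad (angle between pot_centre's own z axis and vertical above 0.12 rad).
It fails at once if the pot is shoved faster than 0.35 m/s (linear speed of pot above 0.35 m/s).
It fails at once if another thing on the bench is moved more than 25 mm (distance of any of tin_mid, flask_mid, spool_mid, wrench_mid, spatula_mid, coupling_mid, tray_mid from where it was at the start of the episode above 0.025 m).
It also fails if it takes over 58 s, if anything falls off the work surface, if the arm or the gripper's body presses on something with over 40 N, if the wrist force passes 120 N, or if a joint passes its speed limit or range.

## Working session

There is one attempt and no reset: what is moved stays moved. The work goes in short steps, Python scripts to look and compute and a tool call to move; the robot and the scene stay as the last step left them, time stands still between calls to the robot, and variables do not carry over. Pictures are saved under pics/ and viewed, and the job is handed in when it is done.

Besides the shell and the picture viewer there is one more tool, called after ">>>" as a command line: name --argument value ..., lists and objects as JSON in quotes. move_arm: Moves the arm, as the interface text tells. Its arguments: {"type":"object","properties":{"series":{"type":"array"},"grip_force":{"type":"number"}},"required":["series"]}

```bash
ls; mkdir -p pics; python3 - <<'E'
from station import ctrl
import cv2
print(ctrl.state(), ctrl.tcp_to_grasp)
for n in("side","top"):
    r=ctrl.read_camera(n); cv2.imwrite(f"pics/{n}0.png",r["color"][:,:,::-1]); print({k:v for k,v in r.items() if k!="color"})
E
```

```text
pics
{'time': 0.0, 'q': array([ 1.13301258e+00,  2.38791535e-01, -1.42286884e-02,  1.31919775e+00,
        3.85533587e-05,  1.57080563e+00]), 'joint_velocities': array([ 0.00177256, -0.00054328, -0.00047202, -0.00021551, -0.000385  ,
       -0.00071282]), 'effort': array([-3.68390014e-03, -5.38782799e+01,  3.46440160e+01,  1.85492006e-02,
       -2.79367496e-04, -6.60058035e-06]), 'tcp_pos': array([0.22238415, 0.47513065, 0.23068193]), 'orientation': array([ 2.65020769e+00,  1.68564850e+00, -1.91631767e-03]), 'wrist_force': array([-0.57274457, -0.30748802,  0.02809177]), 'moment': array([ 0.00302979,  0.03102982, -0.04172494]), 'grip_width': 0.9989822950885605} 0.0187
{'fov_y': 56.5952041012019, 'cx': 275.18601857622906, 'cy': 211.14969602193028, 'D': array([-0.10992831,  0.        ,  0.        ,  0.        ,  0.        ]), 'eye': array([ 0.03614798, -0.60253632,  0.73821302]), 'rotation': array([-2.16464743,  0.71749225, -0.35259399])}
{'fov_y': 52.83839678287016, 'cx': 282.43315211854065, 'cy': 215.76154403938088, 'D': array([-0.08715763,  0.        ,  0.        ,  0.        ,  0.        ]), 'eye': array([0.38619333, 0.00166744, 1.11975489]), 'rotation': array([-2.14615355,  2.14298686, -0.14470995])}
```

View pics/side0.png

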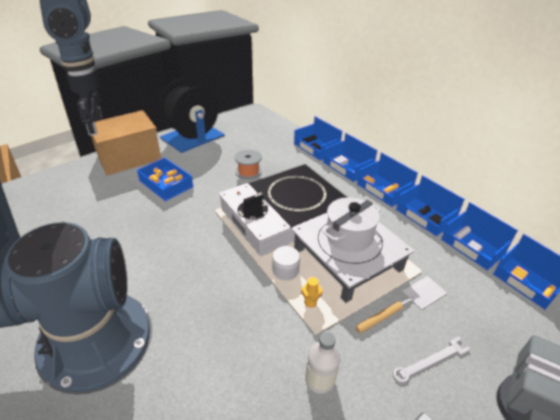

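View pics/top0.png

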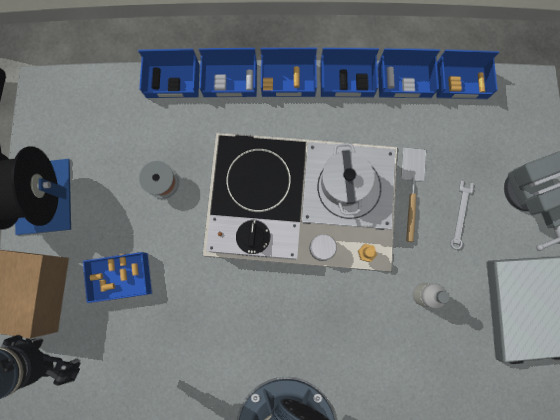

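The hot plate is the left unit: its ring is at about (258,180) px in the top view and its selector at about (253,237). The pot stands on the right, with its knob at about (349,174). Next I'll zoom in and measure.

```bash
cat > h.py <<'E'
import numpy as np, cv2
from scipy.spatial.transform import Rotation as R
def cal(r):
    h,w=r["color"].shape[:2]; f=h/2/np.tan(np.radians(r["fov_y"])/2)
    return np.array([[f,0,r["cx"]],[0,f,r["cy"]],[0,0,1]]),R.from_rotvec(r["rotation"]).as_matrix(),np.array(r["eye"]),np.array(r["D"])
def cast(r,px,z):
    K,M,e,D=cal(r); p=cv2.undistortPoints(np.array(px,float).reshape(-1,1,2),K,D).reshape(-1,2)
    d=np.c_[p,np.ones(len(p))]@M.T
    return e+d*((z-e[2])/d[:,2])[:,None]
def proj(r,P):
    K,M,e,D=cal(r); rv=cv2.Rodrigues(M.T)[0]
    return cv2.projectPoints(np.array(P,float).reshape(-1,1,3),rv,-M.T@e,K,D)[0].reshape(-1,2)
E
python3 - <<'E'
from station import ctrl
from h import *
r=ctrl.read_camera("top");c=r["color"]; print(cal(r)[1].round(3))
cv2.imwrite("pics/top_z.png",cv2.resize(c[125:265,195:405,::-1],None,fx=3.8,fy=3.8,interpolation=cv2.INTER_CUBIC))
s=ctrl.read_camera("side")["color"]
cv2.imwrite("pics/side_z.png",cv2.resize(s[155:315,210:420,::-1],None,fx=3.7,fy=3.7,interpolation=cv2.INTER_CUBIC))
g=cv2.cvtColor(c,cv2.COLOR_RGB2GRAY)
m=(g<60).astype(np.uint8); m[:,:195]=0;m[:130]=0;m[265:]=0;m[:,405:]=0
m2=cv2.morphologyEx(m,cv2.MORPH_CLOSE,np.ones((5,5)))
cs,_=cv2.findContours(m2,cv2.RETR_EXTERNAL,cv2.CHAIN_APPROX_NONE)
for k in cs:
    if cv2.contourArea(k)>30:
        b=cv2.minAreaRect(k); print(cv2.contourArea(k),b, cv2.minEnclosingCircle(k))
# ring: pale pixels within glass
big=max(cs,key=cv2.contourArea)
fill=cv2.erode(cv2.drawContours(np.zeros_like(m),[big],-1,1,-1),np.ones((9,9)))
ring=((g>90)&(fill>0))
y,x=np.nonzero(ring); 
e=cv2.fitEllipse(np.c_[x,y].astype(np.float32)); print("ring",len(x),e)
q=cast(r,np.c_[x,y],0.078)[:,:2]
A=np.c_[2*q,np.ones(len(q))]; s=np.linalg.lstsq(A,(q**2).sum(1),rcond=None)[0]
print("hot_ring",s[:2],"R",np.sqrt(s[2]+s[0]**2+s[1]**2))
print("glass corners",cast(r,cv2.boxPoints(cv2.minAreaRect(big)),0.078).round(4))
E
```

```text
[[ 0.002 -0.99   0.141]
 [-1.    -0.001  0.007]
 [-0.007 -0.141 -0.99 ]]
111.0 ((348.70001220703125, 174.59999084472656), (11.62755298614502, 12.969193458557129), 26.56505012512207) ((348.5, 175.5), 7.905794143676758)
7747.5 ((257.0534362792969, 195.2424774169922), (88.92973327636719, 115.7290267944336), 6.009005546569824) ((258.478515625, 188.30093383789062), 64.93069458007812)
ring 387 ((257.84088134765625, 181.8408203125), (60.51325988769531, 69.42047882080078), 10.915785789489746)
hot_ring [0.6211664  0.07169874] R 0.08162581546963296
glass corners [[ 0.4539  0.1962  0.078 ]
 [ 0.7502  0.1735  0.078 ]
 [ 0.7248 -0.0541  0.078 ]
 [ 0.4315 -0.0224  0.078 ]]
```

View pics/top_z.png

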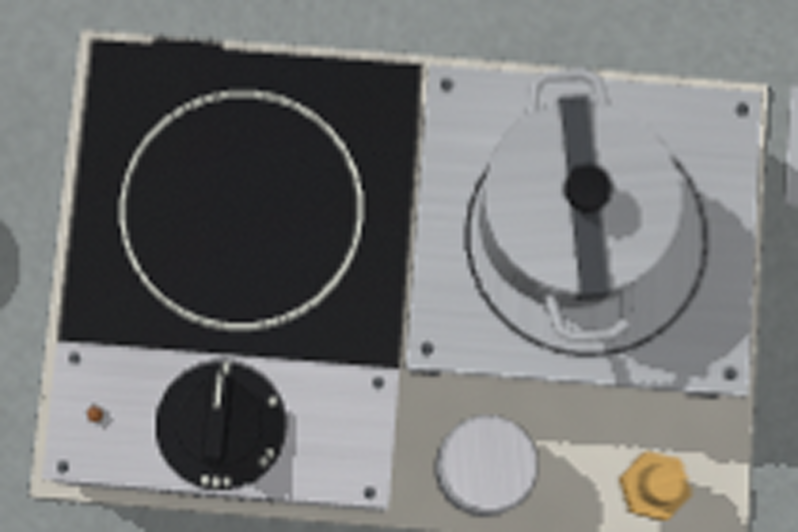

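View pics/side_z.png

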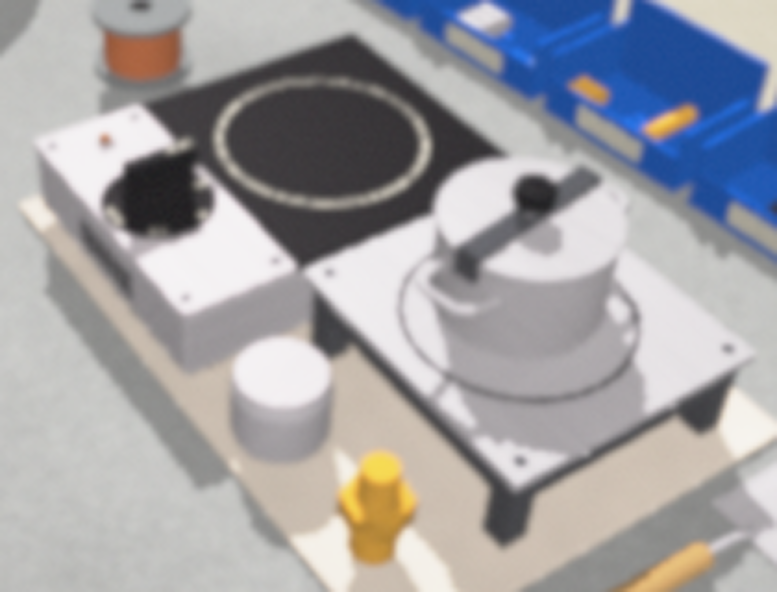

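```bash
python3 - <<'E'
from station import ctrl
from h import *
r=ctrl.read_camera("top");c=r["color"];g=cv2.cvtColor(c,cv2.COLOR_RGB2GRAY)
m=np.zeros_like(g); m[143:213,223:295]=g[143:213,223:295]>90
n,l,st,_=cv2.connectedComponentsWithStats(m,connectivity=8); i=1+st[1:,4].argmax()
y,x=np.nonzero(l==i); print(st[i])
def circ(q):
    A=np.c_[2*q,np.ones(len(q))]; s=np.linalg.lstsq(A,(q**2).sum(1),rcond=None)[0]
    return s[:2],np.sqrt(s[2]+s[0]**2+s[1]**2)
q=cast(r,np.c_[x,y],0.078)[:,:2]; H,Rr=circ(q); print("hot",H,Rr)
z=lambda p:(np.array(p,float)+.5)/3.8+[195-.5,125-.5]
gl=cast(r,z([(422,66),(399,368),(88,38),(58,342)]),.078)[:,:2]
for a,b in((1,0),(3,2),(0,2),(1,3)):
    d=gl[b]-gl[a]; print("edge len",np.linalg.norm(d),"ang",np.degrees(np.arctan2(d[1],d[0])))
# knob
k=((g<60)).astype(np.uint8); k[:,:335]=0;k[:,362:]=0;k[:163]=0;k[187:]=0
k=cv2.morphologyEx(k,cv2.MORPH_OPEN,np.ones((5,5)));yy,xx=np.nonzero(k); print("knob px",xx.mean(),yy.mean(),len(xx))
P=cast(r,[[xx.mean(),yy.mean()]],0.078+0.092)[0]; print("pot",P, "dist",P[:2]-H)
# selector skirt & bar
sk=cast(r,z([(157,424),(285,422),(220,360),(215,487)]),.078+.017)[:,:2];print("skirt",sk.round(4),sk.mean(0), np.linalg.norm(sk[0]-sk[1]),np.linalg.norm(sk[2]-sk[3]))
b=cast(r,z([(223,370),(213,455)]),.12); print("bar",b.round(4))
sring=cast(r,z([(466,235),(706,235),(590,355)]),.078); print("sring",sring.round(4))
st=ctrl.state();print(st["time"])
th=np.radians(-7)
E
```

```text
[226 149  65  63 353]
hot [0.62744851 0.07109851] 0.07929455847620477
edge len 0.2057486331136705 ang -4.568413799513984
edge len 0.20882572580756784 ang -3.9466645634051285
edge len 0.22703793557126337 ang 84.89391561284663
edge len 0.22476383795481156 ang 85.66974856891342
knob px 349.07894736842104 174.2719298245614 114
pot [ 0.61861614 -0.1449824   0.17      ] dist [-0.00883237 -0.21608092]
skirt [[0.4821 0.1223]
 [0.4835 0.0402]
 [0.5235 0.0823]
 [0.4418 0.0846]] [0.48271903 0.0823288 ] 0.08214826362693643 0.08173301620755423
bar [[0.5138 0.0784 0.12  ]
 [0.4604 0.084  0.12  ]]
sring [[ 0.6094 -0.0783  0.078 ]
 [ 0.6098 -0.2379  0.078 ]
 [ 0.5293 -0.1588  0.078 ]]
0.25
```

Everything agrees with the given sizes. The units are turned by about -4.7°, hot_ring is (0.6275,0.0711), stand_ring computes to (0.609,-0.158) against a measured (0.6096,-0.158), and the selector is at (0.483,0.0825). The pot is at (0.6186,-0.145).

To move the pot, I'll cradle it from the right with two part-open fingers tilted tips-first, so contact is low and under the lid rim.

```bash
cat >> h.py <<'E'
def frame(z,x):
    z=np.array(z,float);z/=np.linalg.norm(z);x=np.array(x,float);x-=z*(x@z);x/=np.linalg.norm(x)
    return np.c_[x,np.cross(z,x),z]
def delta(s,pos,M):
    M0=R.from_rotvec(s["orientation"]).as_matrix()
    d=M0.T@(np.array(pos)-s["tcp_pos"])*1000
    return d.round(1),R.from_matrix(M0.T@M).as_rotvec().round(3)
H=np.array([.6274,.0711]);P=np.array([.6186,-.145]);YAW=np.radians(-4.7)
X=np.array([np.cos(YAW),np.sin(YAW),0]);Y=np.array([-np.sin(YAW),np.cos(YAW),0])
u=np.r_[(H-P)/np.linalg.norm(H-P),0];perp=np.array([u[1],-u[0],0])
T=.28
def pushM(sgn): return frame(np.sin(T)*u+np.cos(T)*np.array([0,0,-1]),sgn*perp)
E
python3 - <<'E'
from station import ctrl
from h import *
s=ctrl.state();M0=R.from_rotvec(s["orientation"]).as_matrix();print(M0.round(2),u)
for sg in(1,-1):
    print(delta(s,np.r_[P,0]-u*.12+[0,0,.28],pushM(sg)))
E
```

```text
[[ 0.42  0.91 -0.  ]
 [ 0.91 -0.42 -0.  ]
 [-0.    0.   -1.  ]] [0.04068817 0.99917189 0.        ]
(array([-504.5,  668.1,  -48.6]), array([0.247, 0.165, 1.166]))
(array([-504.5,  668.1,  -48.6]), array([-0.184,  0.276, -1.953]))
```

>>> move_arm --series '[-30,40,-30,0.01,0.01,0.07,0.7,-65,85,-49,0.03,0.02,0.15,0.7,-100,130,-49,0.05,0.03,0.23,0.7,-135,178,-49,0.07,0.045,0.31,0.7,-170,225,-49,0.08,0.055,0.39,0.7,-205,270,-49,0.1,0.065,0.47,0.7,-240,318,-49,0.12,0.08,0.56,0.7,-275,364,-49,0.135,0.09,0.64,0.7]'

```text
time: 1.25
tcp_pos: [0.4363, 0.0701, 0.2805]
orientation: [-2.893, -0.721, -0.006]
wrist_force: [1.2, 1.0, 0.3]
grip_width: 0.696
```

```bash
python3 - <<'E'
from station import ctrl
from h import *
s=ctrl.state();print(s["time"],s["tcp_pos"],s["q"],delta(s,np.r_[P,0]-u*.12+[0,0,.25],pushM(1)))
E
```

```text
1.25 [0.43631458 0.0701289  0.28047679] [ 0.0500388   0.09878804 -0.07175468  1.42712044  0.15781717  1.13006146] (array([ -0.7, 379.3, -28.2]), array([0.112, 0.073, 0.523]))
```

>>> move_arm --series '[0,50,-20,0.015,0.01,0.08,0.7,0,105,-40,0.03,0.02,0.16,0.7,0,160,-40,0.05,0.03,0.24,0.7,0,215,-40,0.07,0.04,0.32,0.7,0,270,-35,0.08,0.05,0.4,0.7,0,325,-30,0.1,0.06,0.48,0.7,-1,379,-28,0.112,0.073,0.523,0.7,-1,379,-28,0.112,0.073,0.523,0.7]'

```text
time: 2.25
tcp_pos: [0.614, -0.2657, 0.2458]
orientation: [-2.86, 0.06, -0.002]
wrist_force: [-0.4, 0.2, 0.9]
grip_width: 0.697
```

```bash
python3 - <<'E'
from station import ctrl
from h import *
s=ctrl.state();print(s["time"],s["tcp_pos"],s["q"],delta(s,np.r_[P,0]-u*.115+[0,0,.095],pushM(1)))
c=ctrl.read_camera("side")["color"];cv2.imwrite("pics/s1.png",c[:,:,::-1])
E
```

```text
2.25 [ 0.61396377 -0.26566904  0.24583607] [-0.52075965  0.60865005  0.57931906  1.67769805  0.24702457  1.07536179] (array([  0.4,  36.4, 146.5]), array([-0.001,  0.004, -0.002]))
```

View pics/s1.png

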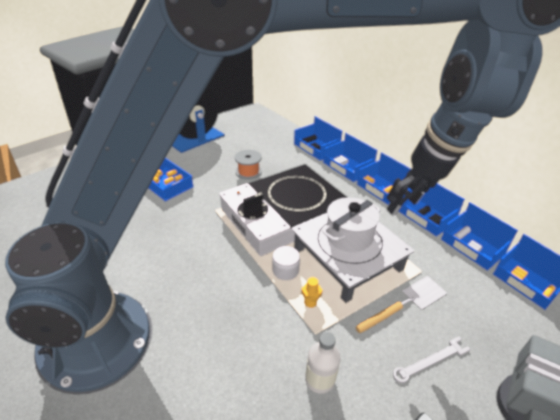

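The arm is to the right of the pot, tips leaning towards it, and clear. I'll descend beside it.

>>> move_arm --series '[0,8,30,0,0.004,0,0.7,0,16,65,0,0.004,0,0.7,0,25,100,0,0.004,0,0.7,0,32,130,0,0.004,0,0.7,0,36,146,0,0.004,0,0.7,0,36,146,0,0.004,0,0.7]'

```text
time: 3.05
tcp_pos: [0.6134, -0.2557, 0.0996]
orientation: [-2.861, 0.054, -0.011]
wrist_force: [-0.3, 0.2, -1.0]
grip_width: 0.699
```

```bash
python3 - <<'E'
from station import ctrl
from h import *
s=ctrl.state();print(s["time"],s["tcp_pos"],s["wrist_force"]);M=R.from_rotvec(s["orientation"]).as_matrix()
print("push dir in tool",M.T@u,"up",M.T@[0,0,1.], "along u to pot",(np.r_[P,0]-s["tcp_pos"])@u,(np.r_[P,0]-s["tcp_pos"])@perp)
c=ctrl.read_camera("side")["color"];cv2.imwrite("pics/s2.png",cv2.resize(c[150:310,280:490,::-1],None,fx=3.5,fy=3.5))
E
```

```text
3.05 [ 0.6133867  -0.25567068  0.09961654] [-0.2567487   0.1741901  -0.98453859]
push dir in tool [ 0.002674   -0.96098098  0.27660152] up [ 0.00266268 -0.27659468 -0.96098298] along u to pot 0.11079115374997274 0.0007059988131540426
```

View pics/s2.png

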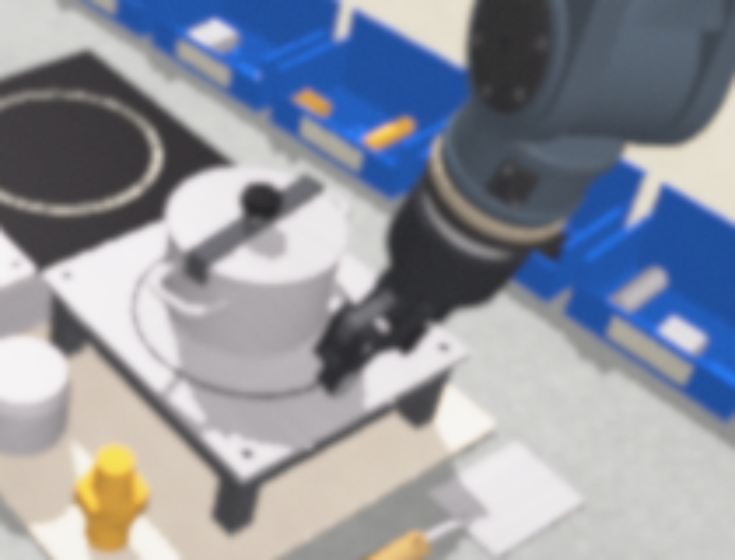

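>>> move_arm --series '[0,-9.6,2.8,0,0,0,0.7,0,-19.2,5.5,0,0,0,0.7,0,-28.8,8.3,0,0,0,0.7,0,-36.5,10.5,0,0,0,0.7,0,-43.2,12.5,0,0,0,0.7,0,-50,14.4,0,0,0,0.7,0,-57.7,16.6,0,0,0,0.7]'

```text
time: 3.98
tcp_pos: [0.6164, -0.1971, 0.0996]
orientation: [-2.863, 0.056, -0.014]
wrist_force: [0.4, -5.5, 0.1]
grip_width: 0.705
```

```bash
cat >> h.py <<'E'
def pot(r):
    # knob found as dark blob within the light lid, searched along the slide
    g=cv2.cvtColor(r["color"],cv2.COLOR_RGB2GRAY)
    return g
E
cat > look.py <<'E'
import sys
from station import ctrl
from h import *
n=sys.argv[1]
s=ctrl.state();M=R.from_rotvec(s["orientation"]).as_matrix();print(s["time"],s["tcp_pos"],s["wrist_force"],s["grip_width"])
print("u in tool",(M.T@u).round(3),"perp",(M.T@perp).round(3),"up",(M.T@[0,0,1.]).round(3),"tcp->H along u",(np.r_[H,0]-s["tcp_pos"])@u,"perp",(np.r_[H,0]-s["tcp_pos"])@perp)
r=ctrl.read_camera("top");c=r["color"]
cv2.imwrite(f"pics/{n}t.png",cv2.resize(c[125:265,195:405,::-1],None,fx=3.8,fy=3.8,interpolation=cv2.INTER_CUBIC))
c=ctrl.read_camera("side")["color"];cv2.imwrite(f"pics/{n}s.png",cv2.resize(c[150:310,210:420,::-1],None,fx=3.5,fy=3.5))
E
python3 look.py a
```

```text
3.975 [ 0.61638971 -0.19707451  0.09957181] [ 0.35892782 -5.49638249  0.14254928] 0.7049761726333056
u in tool [ 0.001 -0.962  0.275] perp [1.    0.002 0.004] up [ 0.004 -0.275 -0.962] tcp->H along u 0.2684004177037227 perp 8.96408444983638e-05
```

View pics/at.png

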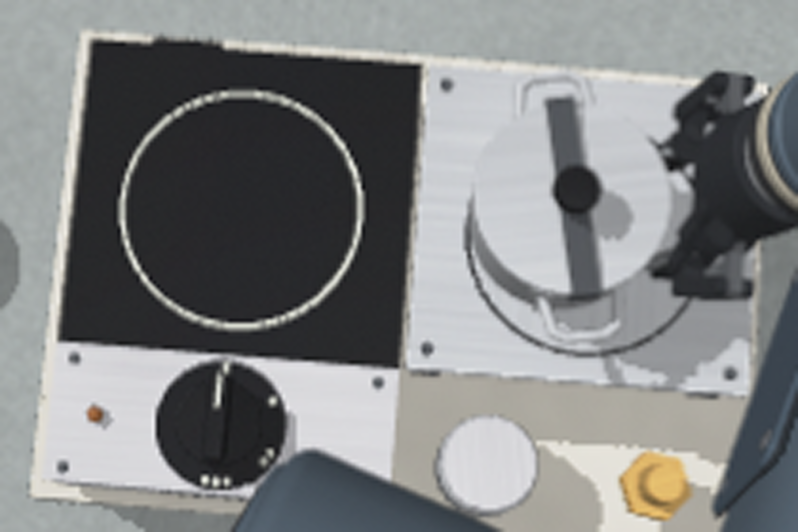

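View pics/as.png

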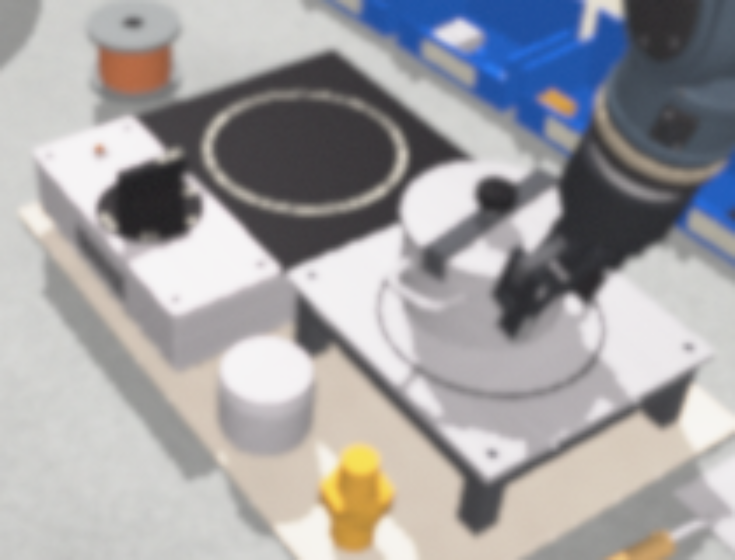

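The pot has moved about 8 mm, sitting square in the cradle at 5.5 N. I'll push on.

>>> move_arm --series '[0,-9.6,2.75,0,0,0,0.7,0,-19.2,5.5,0,0,0,0.7,0,-28.8,8.25,0,0,0,0.7,0,-38.4,11,0,0,0,0.7,0,-48,13.75,0,0,0,0.7,0,-57.6,16.5,0,0,0,0.7,0,-67.2,19.2,0,0,0,0.7,0,-76.8,22,0,0,0,0.7]'

```text
time: 5.08
tcp_pos: [0.6192, -0.1161, 0.0996]
orientation: [-2.861, 0.055, -0.013]
wrist_force: [-0.7, -4.4, -0.7]
grip_width: 0.7
```

```bash
python3 look.py b
```

```text
5.075 [ 0.61921896 -0.11607329  0.09962246] [-0.67781274 -4.39309179 -0.66484949] 0.7003695145141625
u in tool [ 0.002 -0.961  0.276] perp [1.    0.003 0.003] up [ 0.003 -0.276 -0.961] tcp->H along u 0.18735116431151552 perp 0.0005585260798566761
```

View pics/bt.png

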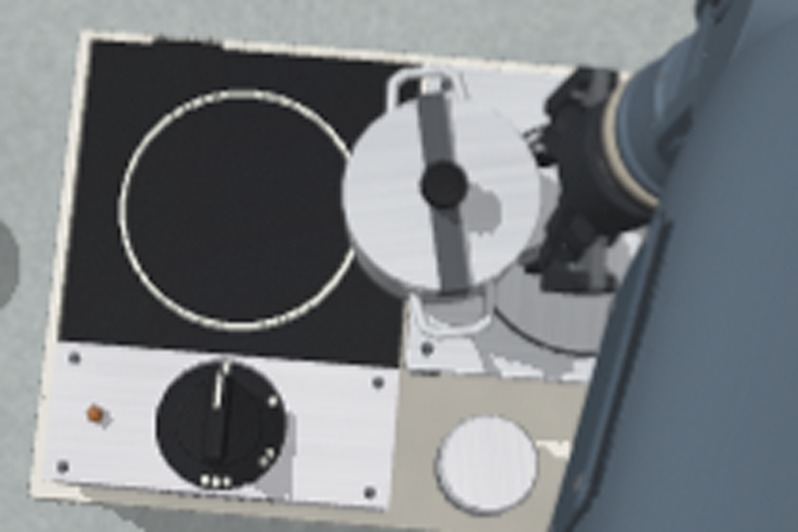

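View pics/bs.png

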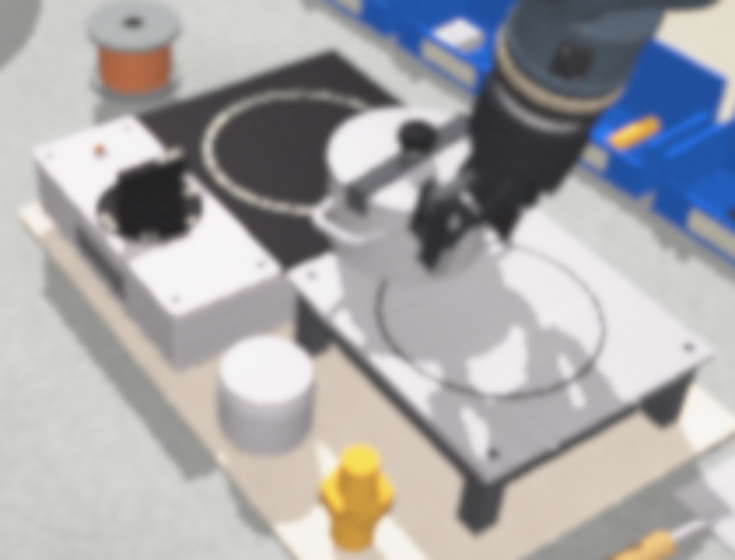

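The pot is straight and level, with its knob at zoomed px (444,185), and it is crossing the gap.

```bash
python3 - <<'E'
from station import ctrl
from h import *
r=ctrl.read_camera("top")
z=lambda p:(np.array(p,float)+.5)/3.8+[195-.5,125-.5]
p=cast(r,z([(444,185)]),.170)[0];s=ctrl.state()
d=np.r_[H,0]-p;print(p,"pot->H along u",d@u,"perp",d@perp,"tcp->pot",(p-s["tcp_pos"])@u)
E
```

```text
[ 0.62068058 -0.05818486  0.17      ] pot->H along u 0.12945119473303052 perp 0.001453491211592885 tcp->pot 0.05739676434332122
```

>>> move_arm --series '[0,-9.6,2.75,0,0,0,0.7,0,-19.2,5.5,0,0,0,0.7,0,-28.8,8.25,0,0,0,0.7,0,-38.4,11,0,0,0,0.7,0,-48,13.75,0,0,0,0.7,0,-57.6,16.5,0,0,0,0.7,0,-67.2,19.2,0,0,0,0.7,0,-76.8,22,0,0,0,0.7]'

```text
time: 6.22
tcp_pos: [0.6224, -0.0363, 0.0997]
orientation: [-2.861, 0.055, -0.013]
wrist_force: [-0.1, -4.5, -0.1]
grip_width: 0.696
```

```bash
python3 look.py c
```

```text
6.225 [ 0.62236451 -0.03626473  0.09970728] [-0.10357448 -4.51362463 -0.10111376] 0.696025947179673
u in tool [ 0.002 -0.961  0.276] perp [1.    0.003 0.003] up [ 0.004 -0.276 -0.961] tcp->H along u 0.10748070232836215 perp 0.0006628453453562813
```

View pics/ct.png

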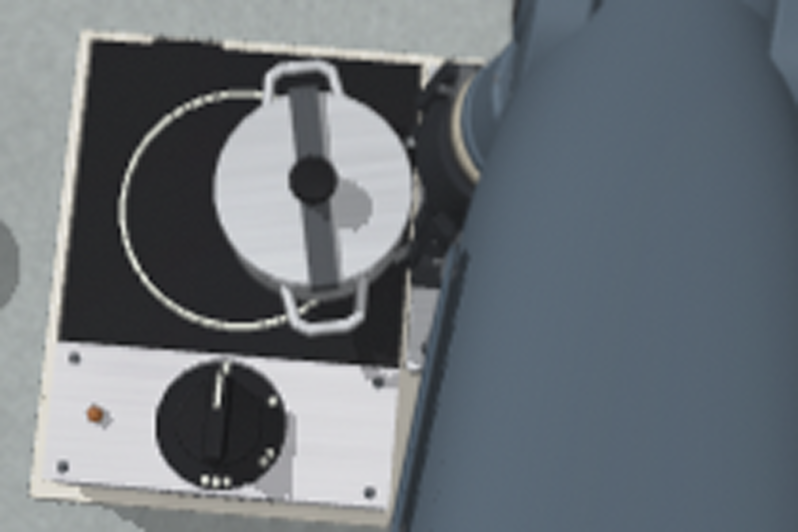

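The knob is at zoomed px (313,180), about 50 mm to go. I'll slow down into the ring.

>>> move_arm --series '[0,-9.6,2.75,0,0,0,0.7,0,-19.2,5.5,0,0,0,0.7,0,-28,8,0,0,0,0.7,0,-36,10.3,0,0,0,0.7,0,-42,12,0,0,0,0.7,0,-46,13.2,0,0,0,0.7,0,-48,13.8,0,0,0,0.7,0,-48,13.8,0,0,0,0.7]'

```text
time: 7.32
tcp_pos: [0.6243, 0.0132, 0.0997]
orientation: [-2.861, 0.055, -0.013]
wrist_force: [1.0, -3.8, 0.0]
grip_width: 0.703
```

```bash
python3 look.py d
```

```text
7.325 [0.62428341 0.01315817 0.09973306] [ 1.0160182 -3.8358378  0.034396 ] 0.7025855280732074
u in tool [ 0.002 -0.961  0.276] perp [1.    0.003 0.003] up [ 0.004 -0.276 -0.961] tcp->H along u 0.058020654500404126 perp 0.0007564581691508719
```

View pics/dt.png

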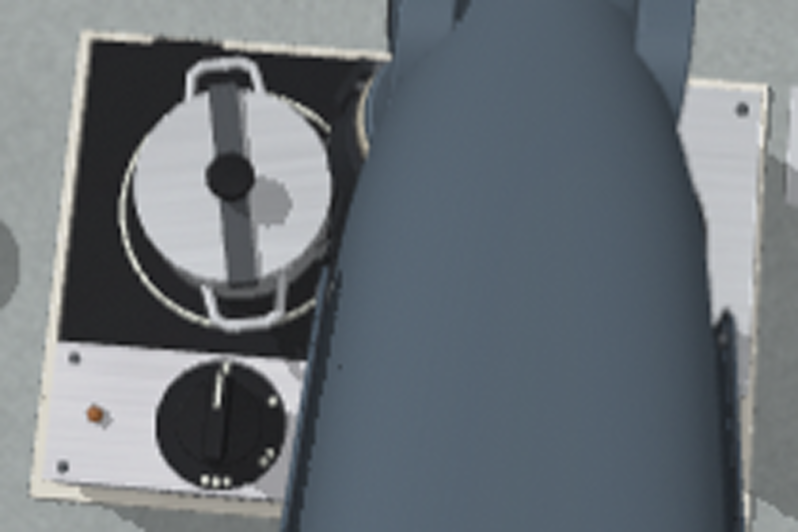

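View pics/ds.png

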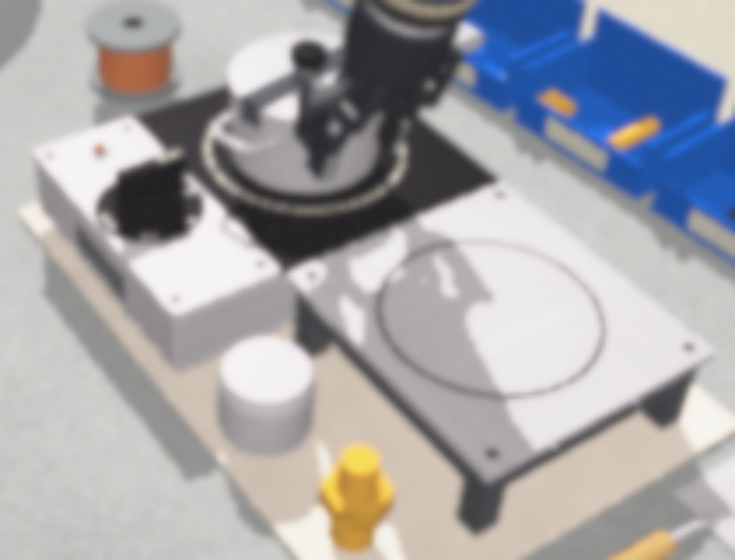

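```bash
cat > potpos.py <<'E'
from station import ctrl
from h import *
r=ctrl.read_camera("top");g=cv2.cvtColor(r["color"],cv2.COLOR_RGB2GRAY)
k=(g<60).astype(np.uint8); o=np.zeros_like(k); o[162:182,243:268]=k[162:182,243:268]
o=cv2.morphologyEx(o,cv2.MORPH_OPEN,np.ones((5,5)));yy,xx=np.nonzero(o)
p=cast(r,[[xx.mean(),yy.mean()]],.170)[0];d=np.r_[H,0]-p
print("knob px",xx.mean(),yy.mean(),len(xx),"pot",p,"d along u",d@u,"perp",d@perp)
E
python3 potpos.py
```

```text
knob px 255.20535714285714 171.34821428571428 112 pot [0.62530647 0.07161409 0.17      ] d along u -0.000428483741507208 perp 0.0021127187570865354
```

The pot is about 2 mm from the ring centre. I'll back off the way I came, then rise.

>>> move_arm --series '[0,8,-2.3,0,0,0,0.7,0,24,-7,0,0,0,0.7,0,43,-12.5,0,0,0,0.7,0,34,-45,0,0,0,0.7,0,22,-90,0,0,0,0.7,0,8,-135,0,0,0,0.7,0,4,-150,0,0,0,0.7]'

```text
time: 8.35
tcp_pos: [0.623, -0.0337, 0.246]
orientation: [-2.862, 0.056, -0.02]
wrist_force: [-0.3, 0.5, -0.5]
grip_width: 0.699
```

```bash
python3 potpos.py; cat > sel.py <<'E'
import sys
from station import ctrl
from h import *
SEL=np.array([.483,.0826]); a=float(sys.argv[2]) if len(sys.argv)>2 else 0
x=R.from_euler('z',-a).apply(Y)
s=ctrl.state();print(s["time"],s["tcp_pos"],s["q"].round(2),s["wrist_force"].round(1),s["moment"].round(2),s["grip_width"])
print(*delta(s,np.r_[SEL,float(sys.argv[1])],frame([0,0,-1],x)))
E
python3 sel.py .2
```

```text
knob px 255.20535714285714 171.34821428571428 112 pot [0.62530647 0.07161409 0.17      ] d along u -0.000428483741507208 perp 0.0021127187570865354
8.4 [ 0.62303658 -0.03362291  0.24637691] [-0.19  0.43  0.28  1.45  0.28  1.42] [-0.2  0.6  0.3] [-0.3  -0.01  0.  ] 0.6988631172088497
[-144.9  -93.8   73.9] [-0.216 -0.22  -1.517]
```

>>> move_arm --series '[-18,-13,4,-0.025,-0.025,-0.17,0.7,-36,-26,9,-0.05,-0.05,-0.34,0.7,-54,-39,13,-0.075,-0.075,-0.51,0.7,-72,-52,18,-0.1,-0.1,-0.68,0.7,-90,-65,22,-0.12,-0.125,-0.85,0.7,-110,-80,27,-0.145,-0.15,-1.02,0.7,-130,-95,32,-0.17,-0.17,-1.19,0.7,-145,-105,36,-0.195,-0.2,-1.36,0.7]'

```text
time: 9.4
tcp_pos: [0.4803, 0.084, 0.2353]
orientation: [-2.437, -1.928, 0.01]
wrist_force: [-0.5, 0.7, 0.5]
grip_width: 0.7
```

```bash
python3 sel.py .18
```

```text
9.4 [0.48025128 0.08401557 0.23533835] [ 0.16  0.19 -0.07  1.34  0.03  0.39] [-0.5  0.7  0.5] [-0.   -0.06  0.02] 0.6996650942777767
[-1.6  4.7 55.2] [-0.029 -0.018 -0.15 ]
```

>>> move_arm --series '[0,2,25,-0.02,-0.01,-0.08,0.7,-1,4,50,-0.029,-0.018,-0.15,0.7,-1,4,55,-0.029,-0.018,-0.15,0.7]'

```text
time: 9.78
tcp_pos: [0.4822, 0.083, 0.1793]
orientation: [-2.315, -2.12, 0.002]
wrist_force: [-1.0, -0.1, 0.7]
grip_width: 0.7
```

```bash
python3 sel.py .101; python3 look.py e
```

```text
9.775 [0.48223349 0.0829975  0.17931537] [ 0.17  0.2  -0.2   1.17  0.    0.26] [-1.  -0.1  0.7] [ 0.   -0.01  0.02] 0.6999460894938517
[-0.4  1.  78.3] [-0.003 -0.001 -0.006]
9.775 [0.48223349 0.0829975  0.17931537] [-0.95415631 -0.06335758  0.72956267] 0.6999460894938517
u in tool [ 0.999 -0.047  0.001] perp [ 0.047  0.999 -0.003] up [ 0.001 -0.003 -1.   ] tcp->H along u -0.005981086622662483 perp 0.14553038104208854
```

View pics/et.png

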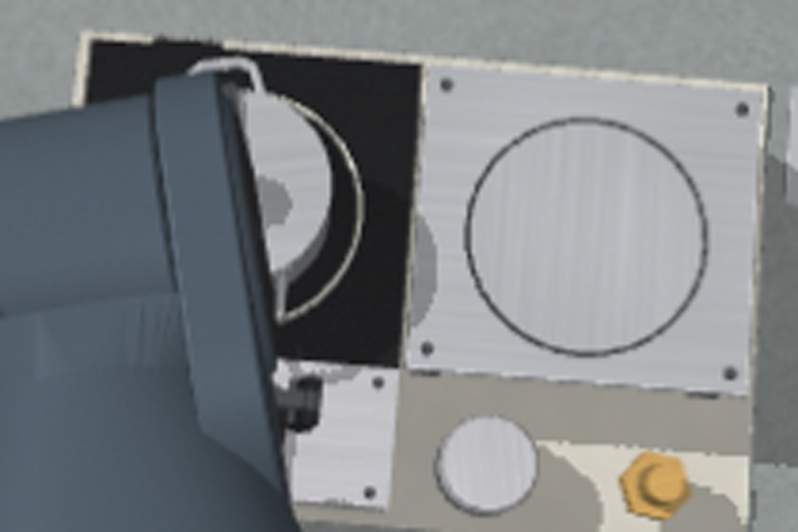

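View pics/es.png

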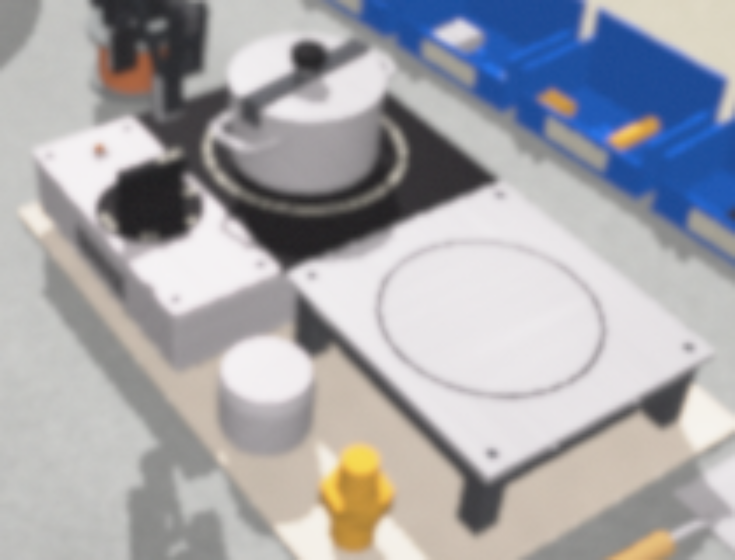

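The side view shows the pot's base inside the pale ring and the fingers open above the selector. I'll descend astride the bar.

>>> move_arm --series '[0,1,25,0,0,-0.006,0.7,0,1,50,0,0,-0.006,0.7,0,1,68,0,0,-0.006,0.7,0,1,76,0,0,-0.006,0.7,0,1,76,0,0,-0.006,0.7]'

```text
time: 10.5
tcp_pos: [0.4851, 0.0835, 0.1058]
orientation: [-2.311, -2.128, -0.003]
wrist_force: [0.4, 0.2, -0.6]
grip_width: 0.698
```

```bash
python3 sel.py .101; python3 look.py f
```

```text
10.5 [0.48510214 0.08349498 0.10578666] [ 0.17  0.26 -0.32  0.99  0.    0.25] [ 0.4  0.2 -0.6] [-0.  0.  0.] 0.6981035787166074
[-1.1 -2.   4.8] [ 0.001 -0.002 -0.   ]
10.5 [0.48510214 0.08349498 0.10578666] [ 0.41759611  0.22730319 -0.62451685] 0.6981035787166074
u in tool [ 0.999 -0.042  0.002] perp [0.042 0.999 0.001] up [ 0.002  0.001 -1.   ] tcp->H along u -0.006594877540273745 perp 0.14268435620242748
```

View pics/fs.png

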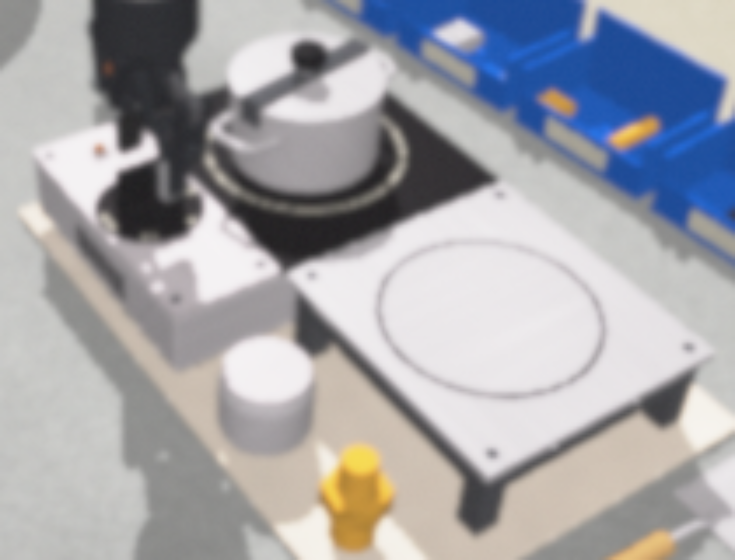

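>>> move_arm --series '[-1,-2,3,0,0,0,0.5,-1,-2,3,0,0,0,0.25,-1,-2,3,0,0,0,0,-1,-2,3,0,0,0,0,-1,-2,3,0,0,0,0,-1,-2,3,0,0,0,0]' --grip_force 50

```text
time: 11.35
tcp_pos: [0.4829, 0.0832, 0.1027]
orientation: [-2.309, -2.129, -0.004]
wrist_force: [-0.9, 5.9, 2.5]
grip_width: 0.149
```

```bash
python3 sel.py .101; python3 look.py g
```

```text
11.35 [0.4828819  0.08320846 0.10267368] [ 0.17  0.26 -0.33  0.98  0.    0.25] [-0.9  5.9  2.5] [ 1.07  0.27 -0.04] 0.14924454533649098
[-0.6  0.2  1.7] [ 0.001 -0.003  0.001]
11.35 [0.4828819  0.08320846 0.10267368] [-0.94893208  5.87521967  2.49472234] 0.14924454533649098
u in tool [ 0.999 -0.041  0.003] perp [0.041 0.999 0.001] up [ 0.003  0.001 -1.   ] tcp->H along u -0.006218255481317128 perp 0.14489109150766163
```

View pics/gs.png

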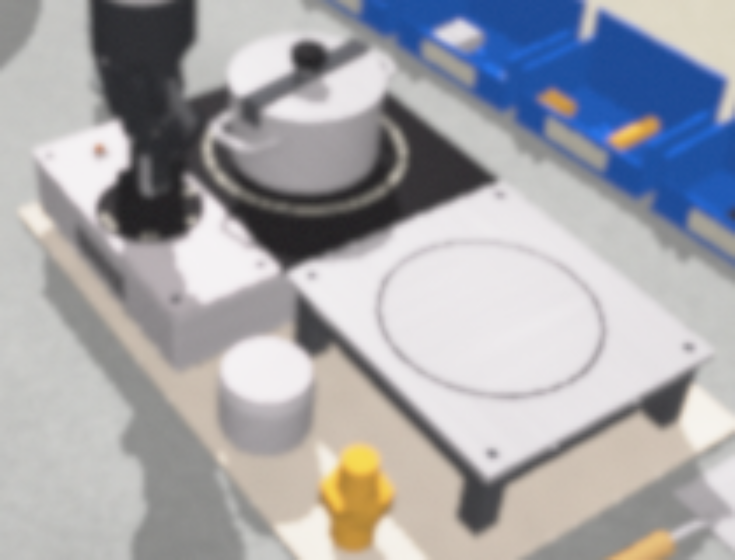

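The bar is gripped at about 12.7 mm opening. I'll push in with a small sideways relief.

>>> move_arm --series '[0.6,0,2.5,0,0,0,0,0.6,0,5,0,0,0,0,0.6,0,7,0,0,0,0,0.6,0,7,0,0,0,0]'

```text
time: 11.95
tcp_pos: [0.4829, 0.0833, 0.0955]
orientation: [-2.31, -2.129, -0.003]
wrist_force: [-1.9, 3.1, 7.1]
grip_width: 0.148
```

```bash
python3 sel.py .101
```

```text
11.95 [0.48288303 0.08332005 0.09549246] [ 0.17  0.27 -0.34  0.96  0.    0.25] [-1.9  3.1  7.1] [0.47 0.47 0.  ] 0.1480158899859722
[-0.7  0.2 -5.5] [ 0.001 -0.002  0.   ]
```

7.1 N at about 7 mm in, as the spring should give. Now I'll turn it clockwise by 1.05 rad.

>>> move_arm --series '[0,0,0,0,0,0.12,0,0,0,0,0,0,0.27,0,0,0,0,0,0,0.42,0,0,0,0,0,0,0.57,0,0,0,0,0,0,0.72,0,0,0,0,0,0,0.87,0,0,0,0,0,0,1.0,0,0,0,0,0,0,1.05,0]'

```text
time: 12.95
tcp_pos: [0.4829, 0.0836, 0.0956]
orientation: [-3.065, -0.68, -0.003]
wrist_force: [-2.5, 4.1, 6.6]
grip_width: 0.15
```

```bash
python3 sel.py .101 1.047; python3 look.py i
```

```text
12.95 [0.48289253 0.08359268 0.09563554] [ 0.17  0.27 -0.34  0.96  0.    1.3 ] [-2.5  4.1  6.6] [0.79 0.51 0.07] 0.1496387521612372
[-0.3  0.9 -5.4] [-0.001 -0.002 -0.005]
12.95 [0.48289253 0.08359268 0.09563554] [-2.52344456  4.14299173  6.61196013] 0.1496387521612372
u in tool [ 0.459 -0.888  0.002] perp [0.888 0.459 0.001] up [ 0.002 -0.001 -1.   ] tcp->H along u -0.006602590200920699 perp 0.14489611154237206
```

View pics/is.png

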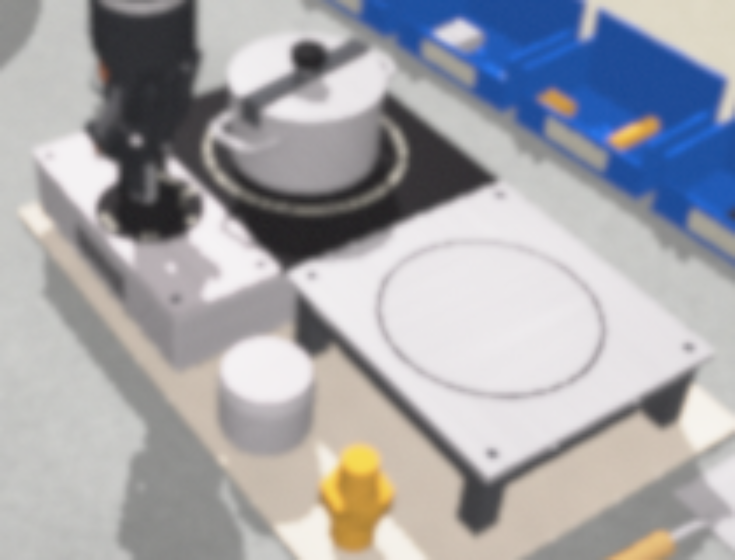

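Turned. I'll let it rise 7 mm while still held, then open.

>>> move_arm --series '[0,0,-2.5,0,0,0,0,0,0,-5,0,0,0,0,0,0,-7,0,0,0,0,0,0,-7,0,0,0,0]'

```text
time: 13.55
tcp_pos: [0.4829, 0.0835, 0.1025]
orientation: [-3.064, -0.684, -0.003]
wrist_force: [-1.2, 5.2, 2.8]
grip_width: 0.147
```

```bash
python3 sel.py .101 1.047
```

```text
13.55 [0.48288924 0.08354076 0.10254549] [ 0.17  0.26 -0.33  0.98  0.    1.3 ] [-1.2  5.2  2.8] [ 1.01  0.34 -0.06] 0.1472477372442736
[-0.3  0.9  1.5] [-0.001 -0.002 -0.002]
```

>>> move_arm --series '[0,0,0,0,0,0,0.3,0,0,0,0,0,0,0.6,0,0,0,0,0,0,0.6,0,0,0,0,0,0,0.6]'

```text
time: 14.05
tcp_pos: [0.4828, 0.0832, 0.1024]
orientation: [-3.065, -0.684, -0.002]
wrist_force: [-1.0, 0.6, 0.7]
grip_width: 0.595
```

>>> move_arm --series '[0,0,-10,0,0,0,0.6,0,0,-40,0,0,0,0.6,0,0,-80,0,0,0,0.6,0,0,-125,0,0,0,0.6]'

```text
time: 14.55
tcp_pos: [0.4824, 0.0831, 0.2292]
orientation: [-3.065, -0.684, -0.002]
wrist_force: [0.5, 0.4, -0.5]
grip_width: 0.603
```

```bash
python3 sel.py .25 1.047; python3 -c "
from station import ctrl
import numpy as np
from h import *
s=ctrl.state();M=R.from_rotvec(s['orientation']).as_matrix();print((M.T@(np.array([.3,.25,.26])-s['tcp_pos'])*1000).round())"
```

```text
14.55 [0.48236944 0.08308262 0.22924244] [ 0.17  0.18 -0.1   1.29  0.    1.3 ] [ 0.5  0.4 -0.5] [ 0.01 -0.03  0.02] 0.6028240443394989
[  0.4   0.7 -20.8] [-0.001 -0.002 -0.003]
[ -94. -229.  -31.]
```

Next I'll move the arm off to the left near side so the top view is clear.

>>> move_arm --series '[-15,-35,-20,0,0,0,0.6,-35,-80,-35,0,0,0,0.6,-55,-130,-40,0,0,0,0.6,-75,-180,-40,0,0,0,0.6,-94,-225,-40,0,0,0,0.6,-94,-229,-40,0,0,0,0.6]'

```text
time: 15.3
tcp_pos: [0.2982, 0.2518, 0.2686]
orientation: [-3.062, -0.69, -0.004]
wrist_force: [-0.3, -0.3, 0.0]
grip_width: 0.601
```

```bash
python3 look.py j; python3 potpos.py; python3 -c "
from station import ctrl;import cv2
cv2.imwrite('pics/jtop.png',ctrl.read_camera('top')['color'][:,:,::-1])"
```

```text
15.3 [0.29824133 0.25177995 0.26855552] [-0.251407   -0.27778348  0.0295094 ] 0.6005030605048477
u in tool [ 0.465 -0.885  0.003] perp [0.885 0.465 0.002] up [ 0.003 -0.002 -1.   ] tcp->H along u -0.16713746175215138 perp 0.33623762526126993
knob px 255.20634920634922 171.43650793650792 126 pot [0.62509703 0.07160923 0.17      ] d along u -0.0004151078886959925 perp 0.0023217838588155326
```

View pics/jt.png

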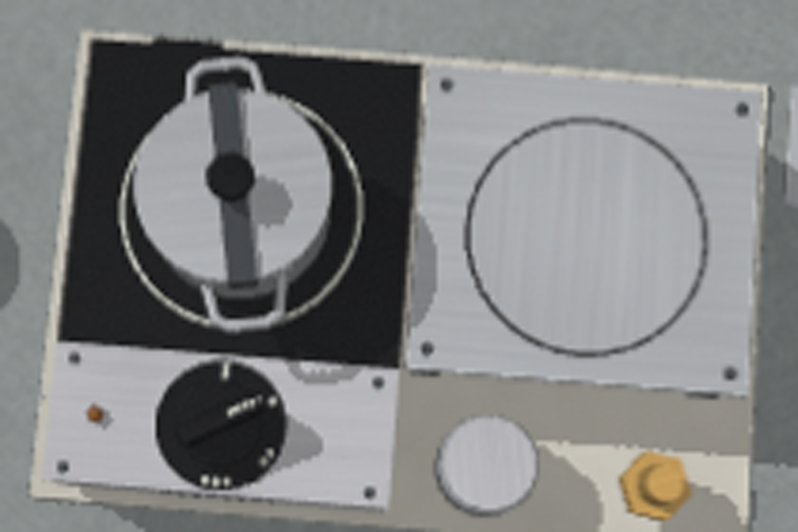

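View pics/js.png

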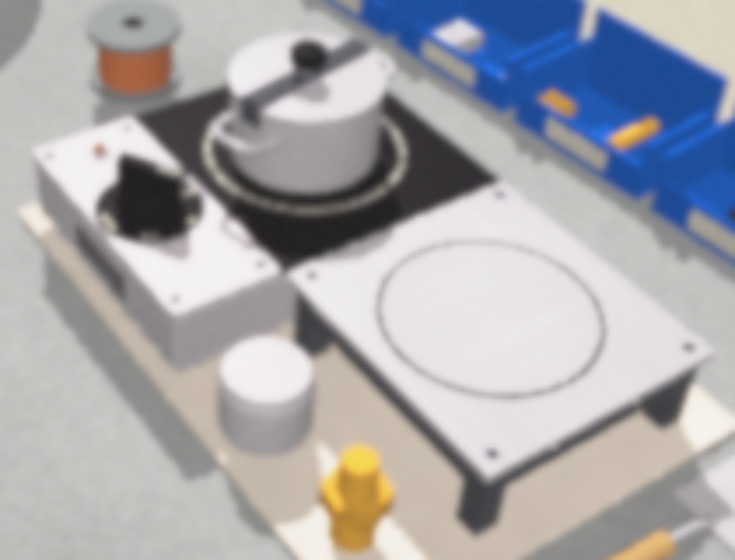

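View pics/jtop.png

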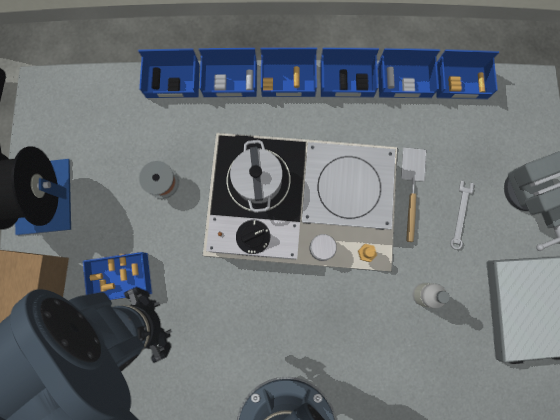

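```bash
python3 - <<'E'
from station import ctrl
from h import *
r=ctrl.read_camera("top");c=r["color"]
cr=c[215:260,230:275,::-1];cv2.imwrite("pics/k.png",cv2.convertScaleAbs(cv2.resize(cr,None,fx=13,fy=13,interpolation=cv2.INTER_CUBIC),alpha=1.8,beta=20))
s=ctrl.read_camera("side")["color"][180:230,225:280,::-1]
cv2.imwrite("pics/ks.png",cv2.convertScaleAbs(cv2.resize(s,None,fx=11,fy=11,interpolation=cv2.INTER_CUBIC),alpha=1.8,beta=20))
E
```

```text
(no output)
```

View pics/k.png

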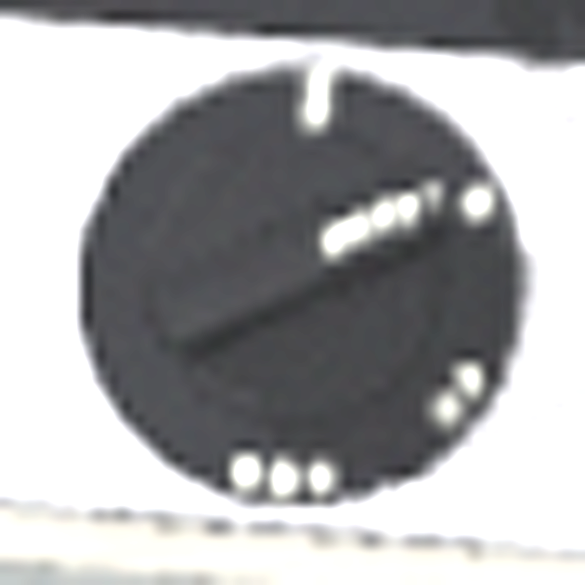

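View pics/ks.png

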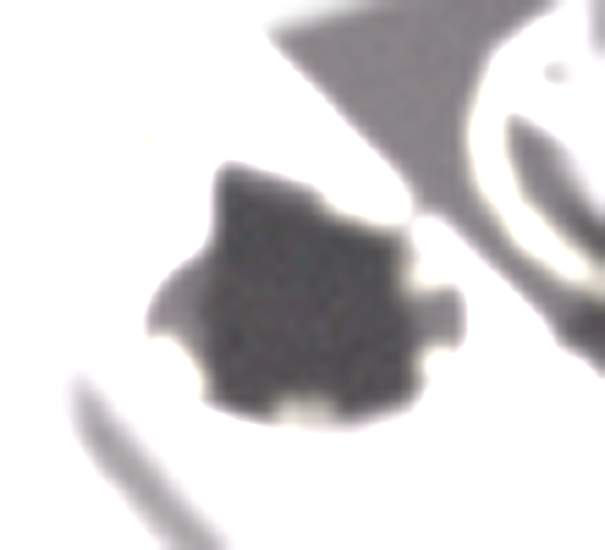

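```bash
python3 - <<'E'
from station import ctrl
from h import *
r=ctrl.read_camera("side");S=np.array([.483,.0826,0])
d=R.from_euler('z',-1.047).apply(X);n=np.array([-d[1],d[0],0])
for z in(.120,.112): print(z,((proj(r,[S+a*28*d/1e3+b*7*n/1e3+[0,0,z] for a in(-1,1) for b in(-1,1)])-[225,180])*11+5).round())
E
```

```text
0.12 [[189. 169.]
 [219. 138.]
 [392. 237.]
 [421. 205.]]
0.112 [[190. 196.]
 [221. 165.]
 [393. 264.]
 [422. 232.]]
```

The predicted outline leaves it unclear whether the knob is out or pushed in. I'll compare against the starting image, where it certainly was out.

```bash
python3 - <<'E'
from station import ctrl
from h import *
r=ctrl.read_camera("side");S=np.array([.483,.0826,0])
a0=cv2.imread("pics/side0.png")[:,:,::-1]
out=[]
for im,ang in((a0,0),(r["color"],1.047)):
    d=R.from_euler('z',-ang).apply(X);n=np.array([-d[1],d[0],0])
    v=cv2.convertScaleAbs(cv2.resize(np.ascontiguousarray(im[180:230,225:280,::-1]),None,fx=7,fy=7,interpolation=cv2.INTER_CUBIC),alpha=1.0,beta=20)
    for z,col in((.120,(0,0,255)),(.112,(0,255,0))):
        p=(proj(r,[S+a*28*d/1e3+b*7*n/1e3+[0,0,z] for a,b in((-1,-1),(-1,1),(1,1),(1,-1))])-[225,180])*7+3
        cv2.polylines(v,[p.round().astype(int)],True,col,1)
    out.append(v)
cv2.imwrite("pics/cmp.png",np.hstack(out))
E
```

```text
(no output)
```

View pics/cmp.png

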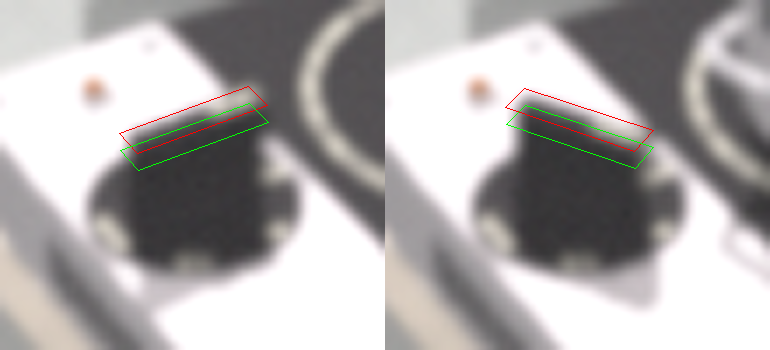

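The bar sits at the same height relative to the red (out) outline in both pictures, so the selector is out, and the pointer is at the one-dot mark. Handing in.

```bash
python3 -c "
from station import ctrl
print(ctrl.hand_in())"
```

```text
the job is handed in; nothing more can be done
None
```

I slid the pot from the stand onto the hot plate and set the selector to position 1, then handed the job in at about 15.5 s. `hand_in` reports no verdict, so the results below are my own last checks.

- **Pot:** I pushed it in a two-finger cradle with the tool tilted, at about 0.08 m/s and 4–5.5 N. Its centre measures about 2.4 mm from the ring's centre, and it did not move after I let go. In both views it stands level inside the ring.
- **Selector:** I gripped the bar, pushed it in about 7 mm (7.1 N, as the spring should give), turned it 1.05 rad clockwise and let it rise before letting go. The white line points at the one-dot mark, about 60° from off.
- **Selector out:** A first check in the side view was unclear: the outline I predicted fitted the 8 mm pushed-in height about as well as the out height. Compared with the starting picture, the bar shows the same offset, so I judged it to be out. The tool also came back to its grip height to within 0.2 mm.
- **Bench:** The last top view shows the other things where they were at the start, judged by eye. The arm is clear of everything.

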